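Unlock the instrument bath's lifting lever and hold its heavy flap open

ROBOT

A 6-joint arm with a two-finger parallel gripper is mounted at the origin on a cart in front of the work surface, level with it; the furniture and walls round the work are solid. World frame = base frame: x ahead of the robot, y to its left, z up, the work surface at z = 0. Lengths are in m, angles in degrees, forces in N, time in s.
With the tool pointing down it reaches from about 0.35 to 0.875 m from the base axis. Payload 4.2 kg.
Tool frame: the origin (TCP) lies between the finger pads; the fingertips stand 17 mm ahead of it and the grasp point (between the pads) lies 2 mm behind it; z points along the fingers, y is the line along which they close (so a half turn about z gives the same grasp; the last joint's range is limited). The gripper opens to 87 mm and grips with 3 to 60 N. Pads are 19 mm wide; open, the fingers measure 117 mm over their backs; the gripper's body (75 mm by 190 mm) begins 51 mm behind the grasp point.
Start: joints at [-57.605, 22.042, 0.453, 0, -68.411, -14.817], TCP at [0.189, -0.596, 0.24] pointing down, gripper open.
Joint ranges: [-179.83, 179.83], [-69.29, 118.12], [-61.27, 80.66], [-181.25, 117.63], [-171.15, -9.14], [-177.46, 177.46]. Speed limits (degrees/s): [159.86, 159.86, 180, 180, 180, 180].

INTERFACE

Orientations are given as a 3x3 rotation matrix whose columns are the frame's x, y, z axes.
In Python, from station import sense, capture, r, masks_of gives the robot as it stands.
- The arm moves only by the tool apply_moves, never from a script. Its argument "steps" is a list that holds one entry, the list of rows, each a list of 7 numbers: the opening, from 0 (shut) to 1 (fully open), then the shift along the tool's x, y, z in mm, then the turn, a rotation vector about the tool's x, y, z in rad. A call has 1 to 12 rows; each row shifts and turns the commanded pose from where the row before left it, along the tool's axes as they then stand; what a row does not reach is not made up. A row lasts 1/8 s, in which the tool goes at most 62.5 mm and 10.7 degrees, less where a joint would pass 70% of its speed; a pose out of reach is approached as far as the arm can. A call with a gripper value outside its range is refused whole. The fingers move at their own pace and stop on an object; the grip force is fixed at half the most. Time passes only in rows, so rows that do not move let the fingers close. It gives the time, the measured TCP pose, the force and the opening at its end, in the units of the state.
- sense(): the state, without advancing time (a new reading comes with each control period).
- capture(name): name is "scene" or "side" or "wrist"; returns a dict with "color" (480x640x3 uint8, red, green, blue), "vfov" (degrees; the focal length in pixels is half the picture's height over the tangent of half this angle, whatever the lens; pixels are square), "cx", "cy" (the principal point, pixels), "T" (4x4, takes a point from camera to world coordinates). Camera axes: x right, y down, z forward; pixel columns grow to the right and rows downward; lengths in m; the calibration is good to about 2 mm. The wrist camera is an equidistant fisheye: a pixel r from the principal point sees the ray r / f radians off the axis. A picture is of the moment at which its call begins. There is no depth.
- r.finish_job(): hands the job in, once; it reports no verdict.
Trained networks look in a picture, given as the dict that the camera call returned (one of the last four; its "shot" number tells which), for a name from the list of things; names that differ only in an ending like _2 or _b are one class to them, and where a whole thing is asked for, a point or a joint stands for the part that bears it (a point fixed in the world has none). Each returns a list of dicts, best first, with "confidence" (0 to 1); they miss things now and then, are a little off and sometimes report something else, mostly with a low value. They report only what shows in the picture. A call takes as long as a camera call.
- masks_of(picture, thing): "pixels" (480x640 bool, what is visible of it) and "box" ([left, top, width, height] in pixels, round what is visible of it).
The state is a dict: "time_s": time; "joints": joint angles; "joint_velocities": joint speeds; "effort": joint torques, N m; "tcp_pos": TCP position; "ee_rot": TCP orientation; "wrist_force": force on the tool from outside, world axes, zero at the start; "moment": the same for the moment, N m; "gripper_width": opening from 0.0 (shut) to 1.0 (fully open).
Only numpy, scipy, OpenCV 4.12 (cv2) and the standard library are available. Lean on these libraries where they do the work, as an engineer would, in place of code of your own. Each camera call takes 0.05 s, during which the arm holds its last target. There are 200 camera calls.

TASK

With the fingertips, push the sliding lock bolt of the instrument bath all the way in by its upright plate, so that it no longer blocks the lever. Then press the long end of the lever right down to its rubber rest, so that the short end raises the heavy steel flap of the bath, and finish still holding it pressed down with the flap open. Only push and press: do not lift the lever out of its fork, do not touch the flap itself, and leave the bottles and the other things where they stand.

Things in the scene. Friction and masses are not known exactly. Their poses are not given: they have to be found in the camera images.
- bath: Fixed steel instrument bath and lever stand. Origin on the worktop below the lever's pivot; +y along the lever to its long end (robot's left), +x away from the robot. Box 180x115 mm, 92 high, at y -80 to -195. Lever fork at the origin, 48 mm wide, top z 119, open slots. Sole 8 thick, 70 wide, to y +216. Rubber rest under the long arm at y +165, 18 mm across, top z 32.
- flap: Heavy steel lid 186x118x12 mm, about 2.2 kg, flat on the bath; origin on its hinge line, at its edge far from the lever (bath y -196, z 97 mm). A 56 mm wide tongue, to 150 mm from the hinge, lies over the lever's short end. Its z axis is vertical when shut, tilted 0.33 to 0.34 rad when the lever is on its rest. Falls shut when the lever is let go.
- lever: Loose steel lever, 18x10 mm flat bar, lying by its pivot pin (origin; bath z 100 mm) in the open fork. Axes parallel to the bath's at rest; the bar then slopes up 0.35 rad to the long end (+y, 190 mm), the 70 mm short end, with a raised nose, under the flap's tongue. Pressed, it turns about 0.7 rad down onto the rubber rest. Pressing takes 2 to 6 N at the pad.
- press_pad (a point): Middle of the top face of the ribbed grey press pad (36x42x8 mm) at the lever's long end: 175 mm from the pivot along bath y and 175 mm above the worktop at rest; about 130 mm lower when the lever is on its rest. It moves on an arc round the pivot, up to 15 mm outward along bath y, then back. Its face tilts with the lever.
- push_plate (a point): Middle of the robot-side face of the bolt's upright push plate: 36 mm wide along bath y, 50 mm high (bath z 57 to 107 mm), 6 mm thick. Push it along bath +x. It starts 87 to 93 mm from the lever's middle line, on the robot's side, and ends 53 mm from it.
- bolt (a joint): Sliding lock bolt along bath x, under the lever at bath y +55 mm. At the start 0 to 0.006 m: its 30 mm wide block stands under the lever and stops it. Grows to 0.040 m (end stop) as it is pushed along bath +x; friction about 2 N, no spring. The block is well clear of the lever from 0.030 m.
- bottle_red: Bystander: dropper bottle with a cone cap, 40 x 98 mm high, origin under its middle; stands just behind the lever.
- bottle_amber: Bystander: small brown bottle with black cap, 36 x 78 mm high, origin under its middle; stands on the robot's side of the lever's long arm.
- dappen_dish: Bystander: little brown waisted dish, 35 x 30 mm high, origin under its middle; near the lever's long end.
- carton_bond: Bystander: upright carton 32 x 46 x 88 mm, origin under its middle; beyond the lever's long end.
- cotton_jar: Bystander: white jar with a steel lid, 69 x 104 mm high, origin under its middle; to the left of the bath.
- plaster_cast: Bystander: cream plaster model of a jaw, 58 x 68 x 32 mm, origin under its middle; to the left of the bath.

How it is judged:
By the outcome, as a careful person would: the job done as asked, in the order asked, and still so for the second after the job is handed in, while the arm keeps its last pose, push and grip.
It also fails if it takes over 38 s, if anything falls off the work surface, if the arm or the gripper's body presses on something with over 40 N, if the wrist force passes 120 N, or if a joint passes its speed limit or range.

## Working session

There is one attempt and no reset: what is moved stays moved. The work goes in short steps, Python scripts to look and compute and a tool call to move; the robot and the scene stay as the last step left them, time stands still between calls to the robot, and variables do not carry over. Pictures are saved under pics/ and viewed, on a budget of 10 in all, crops included, one or two more only if the job needs it, and the job is handed in when it is done.

Besides the shell and the picture viewer there is one more tool, called after "Request:" as a command line: name --argument value ..., lists and objects as JSON in quotes. apply_moves: Moves the arm, as the interface text tells. Its arguments: {"type":"object","properties":{"steps":{"type":"array","items":{"type":"array","items":{"type":"array","items":{"type":"number"}}}}},"required":["steps"]}

```bash
ls; mkdir -p pics
cat > h.py <<'E'
import numpy as np, cv2
from station import sense, capture, r, masks_of
def save(c,n): cv2.imwrite(f'pics/{n}.png',c['color'][:,:,::-1])
E
python3 - <<'E'
from h import *
s=sense(); print(s['tcp_pos'],s['ee_rot'],s['wrist_force'],s['gripper_width'],s['time_s'])
a=capture('scene');b=capture('side')
save(a,'a');save(b,'b')
import pickle;pickle.dump((a,b),open('ab.pkl','wb'))
for c in (a,b):
  print(c['vfov'],c['cx'],c['cy'],np.round(c['T'],4).tolist())
  for n in ['bath','flap','lever','press_pad','push_plate','bolt','bottle_red','bottle_amber']:
    print(n,[(round(m['confidence'],2),m['box'],[round(float(v.mean()),1) for v in np.nonzero(m['pixels'])[::-1]]) for m in masks_of(c,n)][:2])
E
```

```text
pics
[ 0.18859174 -0.59527426  0.23847626] [[-9.53360990e-01 -3.01831502e-01 -7.52678672e-04]
 [-3.01832421e-01  9.53358874e-01  2.01175316e-03]
 [ 1.10362414e-04  2.14510981e-03 -9.99997693e-01]] [0.35722377 0.26397582 0.59428579] 0.999757818826853 0.0
42.03722114535306 316.10402673042626 229.50950068554323 [[-0.6333, -0.552, 0.5423, -0.1305], [-0.7736, 0.4339, -0.4617, 0.6971], [0.0196, -0.712, -0.7019, 1.0174], [0.0, 0.0, 0.0, 1.0]]
bath [(0.73, [280.0, 165.3, 180.1, 153.9], [378.7, 236.3]), (0.63, [327.1, 236.9, 53.6, 43.8], [355.1, 255.6])]
flap [(0.83, [362.9, 168.9, 94.3, 63.9], [408.2, 200.7])]
lever [(0.82, [285.2, 218.2, 101.2, 27.4], [326.2, 233.3])]
press_pad [(0.59, [287.3, 222.0, 94.2, 25.7], [324.9, 233.8]), (0.21, [156.0, 283.3, 39.6, 50.6], [174.2, 305.9])]
push_plate [(0.94, [328.8, 235.7, 52.2, 43.6], [355.2, 255.6])]
bolt [(0.95, [330.2, 236.5, 48.8, 41.3], [355.4, 255.8]), (0.52, [286.7, 220.2, 100.4, 25.4], [329.4, 232.8])]
bottle_red [(0.74, [301.7, 244.2, 16.0, 26.8], [309.3, 255.6])]
bottle_amber [(0.87, [322.4, 289.3, 21.2, 32.8], [332.9, 307.2])]
46.58405191198797 325.43091855906954 238.56156150070672 [[-0.8926, -0.1903, 0.4087, 0.0968], [-0.4505, 0.3426, -0.8244, 1.0228], [0.0169, -0.92, -0.3915, 0.5425], [0.0, 0.0, 0.0, 1.0]]
bath [(0.66, [317.7, 194.2, 110.8, 125.2], [368.8, 245.5])]
flap [(0.87, [334.6, 196.1, 93.0, 32.7], [381.5, 210.7])]
lever [(0.88, [310.3, 219.7, 65.4, 14.8], [334.4, 226.8]), (0.16, [319.1, 232.4, 71.9, 36.5], [356.6, 250.7])]
press_pad [(0.66, [307.6, 223.6, 67.1, 11.3], [337.2, 227.0])]
push_plate [(0.67, [319.5, 232.3, 71.9, 34.1], [357.5, 250.5])]
bolt [(0.68, [317.2, 230.7, 74.5, 36.1], [357.7, 250.9])]
bottle_red [(0.79, [299.7, 240.0, 21.7, 48.3], [312.4, 265.7])]
bottle_amber [(0.78, [358.4, 273.2, 18.7, 44.2], [366.2, 296.6])]
```

View pics/a.png

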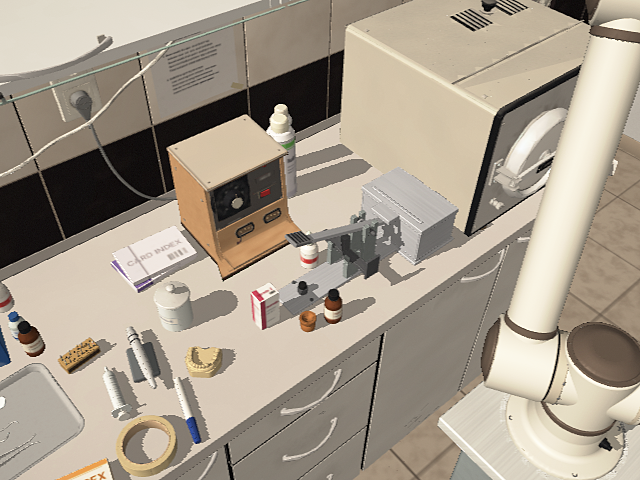

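View pics/b.png

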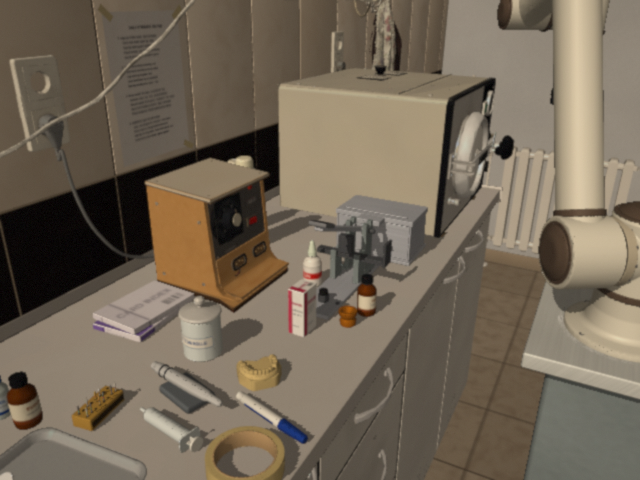

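The pictures show the bath at about (410,215) in scene and (380,230) in side. The lever's pad is at about (298,239) in scene and the bolt plate at about (372,268). I'll zoom in to get exact points.

Run:
```python
from h import *
import pickle;a,b=pickle.load(open('ab.pkl','rb'))
A=cv2.resize(a['color'][160:335,260:470],None,fx=3.8,fy=3.8,interpolation=cv2.INTER_CUBIC)
cv2.imwrite('pics/ca.png',A[:600,:800,::-1])
B=cv2.resize(b['color'][190:335,290:435],None,fx=4,fy=4,interpolation=cv2.INTER_CUBIC)
cv2.imwrite('pics/cb.png',B[:,:,::-1])
```

```text
(no output)
```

View pics/ca.png

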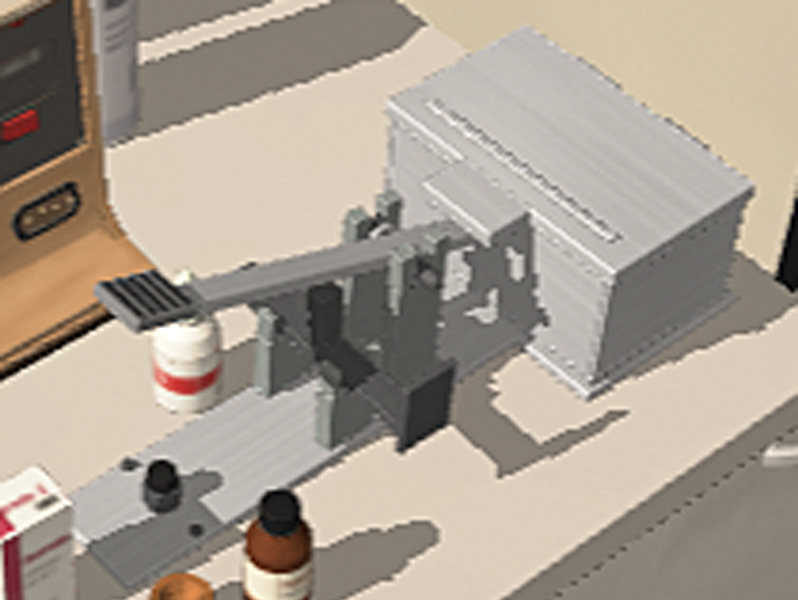

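View pics/cb.png

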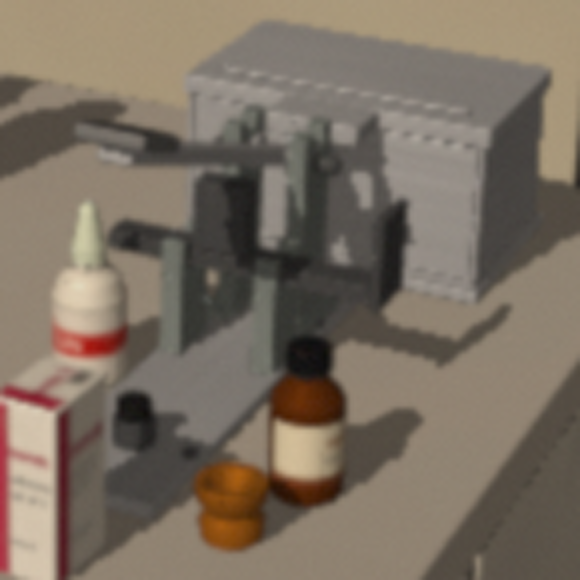

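The zooms show the flap corners, rubber rest, sole corner and push plate clearly. I'll fit the bath pose to these points.

```bash
cat > fit.py <<'E'
from h import *
import pickle
from scipy.optimize import least_squares
a,b=pickle.load(open('ab.pkl','rb'))
def proj(c,P):
    f=240/np.tan(np.radians(c['vfov']/2)); Q=(np.asarray(P)-c['T'][:3,3])@c['T'][:3,:3]
    return np.c_[Q[:,0]/Q[:,2]*f+c['cx'],Q[:,1]/Q[:,2]*f+c['cy']]
PA=[((93,-78,103),(388,103)),((93,-196,103),(527,30)),((-93,-196,103),(752,190)),((-93,-78,103),(612,275)),((0,165,32),(162,468)),((-35,216,8),(130,588)),((0,175,175),(147,298)),((-90,-80,0),(590,395))]
PB=[((93,-78,103),(188,80)),((93,-196,103),(265,22)),((-93,-196,103),(550,72)),((-93,-78,103),(490,132)),((0,165,32),(133,402)),((-35,216,0),(155,510)),((-90,-80,0),(475,298))]
LA=[(w,(u[0]/3.8+260,u[1]/3.8+160)) for w,u in PA]; LB=[(w,(u[0]/4+290,u[1]/4+190)) for w,u in PB]
def W(p,P):
    c,s=np.cos(p[2]),np.sin(p[2]); return np.asarray(P)/1e3@np.array([[c,s,0],[-s,c,0],[0,0,1]])+[p[0],p[1],0]
def res(p,full=0):
    o=[proj(c,W(p,[w for w,_ in L]))-[u for _,u in L] for c,L in((a,LA),(b,LB))]
    return o if full else np.vstack(o).ravel()
s=least_squares(res,[.55,-.1,0],loss='soft_l1'); p=s.x
if __name__=='__main__':
    print('bath',p[:2],np.degrees(p[2]));[print(np.round(o,1).tolist()) for o in res(p,1)]
    # plate face centre x by scan
    uv=np.array([428,404])/3.8+[260,160]
    for x in(-84,-87,-90,-93): print(x,proj(a,W(p,[(x,55,82)]))-uv)
    uvA=[(405,388),(455,362),(450,415),(402,450)]
    print(((proj(a,W(p,[(-90,73,107),(-90,37,107),(-90,37,57),(-90,73,57)]))-[260,160])*3.8).round(),uvA)
    print('pad,plate',W(p,[(0,175,175),(-90,55,82)]))
    # bottles: foot of mask in both
    for n,h in dict(bottle_red=98,bottle_amber=78,dappen_dish=30,carton_bond=88).items():
        for c,k in((a,'a'),(b,'b')): pass
    np.save('p.npy',p)
E
python3 fit.py
python3 - <<'E'
from h import *
from fit import proj,p
a=capture('scene');b=capture('side')
f=lambda c:240/np.tan(np.radians(c['vfov']/2))
for n,h in dict(bottle_red=98,bottle_amber=78,dappen_dish=30,carton_bond=88).items():
  for c in(a,b):
    m=masks_of(c,n)
    if not m: print(n,'none');continue
    x,y,w,hh=m[0]['box']
    d=c['T'][:3,:3]@np.array([(x+w/2-c['cx'])/f(c),(y+hh/2-c['cy'])/f(c),1]); o=c['T'][:3,3]
    P=o+d*(h/2e3-o[2])/d[2]
    q=P[:2]-p[:2]; co,s=np.cos(p[2]),np.sin(p[2])
    print(n,round(m[0]['confidence'],2),P.round(3),'bath',(np.array([co*q[0]+s*q[1],-s*q[0]+co*q[1]])*1e3).round())
E
```

```text
bath [0.52259195 0.00778787] 0.2898272489116863
[[-0.2, 0.6], [0.5, -0.8], [2.1, -0.3], [1.3, 1.2], [0.5, 1.7], [0.0, 0.2], [0.7, -0.2], [0.2, 1.6]]
[[-2.3, -1.3], [-1.0, -1.0], [0.4, -1.1], [-0.5, 0.1], [-0.4, -1.3], [-1.7, 2.8], [-1.4, 0.7]]
-84 [[-0.64297098  1.19832288]]
-87 [[0.37939199 2.06730299]]
-90 [[1.40439461 2.93852672]]
-93 [[2.43204711 3.81200277]]
[[412. 399.]
 [462. 367.]
 [454. 431.]
 [405. 462.]] [(405, 388), (455, 362), (450, 415), (402, 450)]
pad,plate [[0.52170672 0.18278563 0.175     ]
 [0.43231488 0.06233191 0.082     ]]
bottle_red 0.91 [0.563 0.116 0.049] bath [ 41. 108.]
bottle_red 0.72 [0.583 0.111 0.049] bath [ 61. 103.]
bottle_amber 0.75 [0.436 0.165 0.039] bath [-86. 157.]
bottle_amber 0.6 [0.431 0.166 0.039] bath [-90. 158.]
dappen_dish 0.71 [0.45  0.217 0.015] bath [-72. 210.]
dappen_dish 0.78 [0.448 0.213 0.015] bath [-73. 206.]
carton_bond 0.56 [0.515 0.271 0.044] bath [ -6. 263.]
carton_bond 0.72 [0.51  0.276 0.044] bath [-11. 269.]
```

Request:
apply_moves --steps '[[[0,0,0,0,0,0,0.155],[0,0,0,0,0,0,0.152],[0,-12,30,0,0,0,0],[0,-12,50,0,0,0,0],[0,-12,50,0,0,0,0],[0,-12,50,0,0,0,0],[0,-12,50,0,0,0,0],[0,-12,50,0,0,0,0],[0,-12,50,0,0,0,0],[0,-12,50,0,0,0,0],[0,-12,50,0,0,0,0],[0,-12,30,0,0,0,0]]]'

```text
time_s: 2.9
tcp_pos: [0.3089, -0.1341, 0.2401]
ee_rot: [[-1.0, -0.002, 0.002], [-0.002, 1.0, 0.0], [-0.002, 0.0, -1.0]]
wrist_force: [0.4, -0.5, -0.2]
gripper_width: 0.004
```

Request:
apply_moves --steps '[[[0,-15,40,0,0,0,0],[0,-20,50,0,0,0,0],[0,-20,50,0,0,0,0],[0,-21,50,0,0,0,0],[0,0,0,40,0,0,0],[0,0,0,50,0,0,0],[0,0,0,40,0,0,0],[0,0,0,20,0,0,0],[0,0,0,0,0,0,0]]]'

```text
time_s: 4.03
tcp_pos: [0.3841, 0.0537, 0.0886]
ee_rot: [[-1.0, 0.0, -0.003], [0.0, 1.0, -0.002], [0.003, -0.002, -1.0]]
wrist_force: [0.5, 0.6, -0.0]
gripper_width: 0.003
```

Run:
```python
from h import *
s=sense();print(s['tcp_pos'],s['wrist_force'])
a=capture('scene');w=capture('wrist');A=cv2.resize(a['color'][140:340,260:470],None,fx=2.9,fy=2.9,interpolation=cv2.INTER_CUBIC)
W=cv2.resize(w['color'],None,fx=.3,fy=.3)
im=np.zeros((580,800,3),np.uint8);im[:580,:609]=A[:580,:609];im[:144,609:800]=W[:,:191];cv2.imwrite('pics/c.png',im[:,:,::-1])
```

```text
[0.38414024 0.05369406 0.0885897 ] [ 0.52210911  0.64605116 -0.04496132]
```

View pics/c.png

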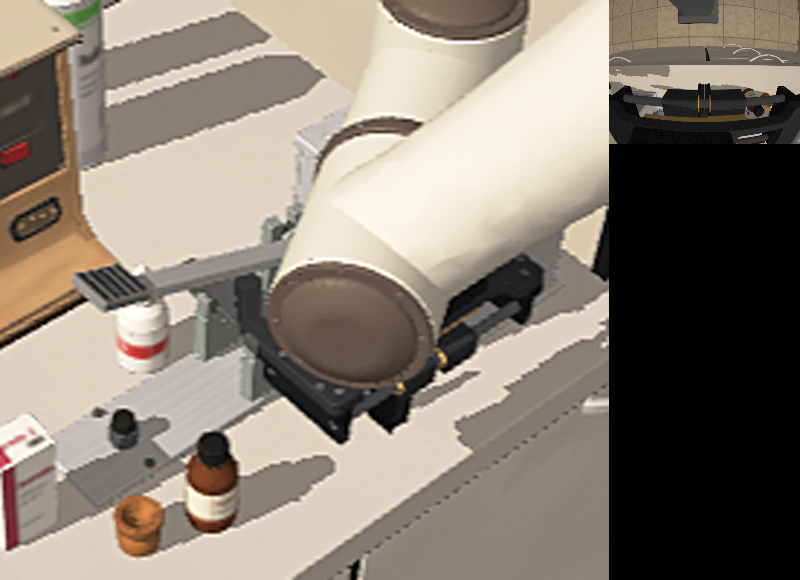

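The gripper is in front of the plate, clear of the lever and the bottles. I'll push along +x now.

Request:
apply_moves --steps '[[[0,-8,0,0,0,0,0],[0,-8,0,0,0,0,0],[0,-8,0,0,0,0,0],[0,-8,0,0,0,0,0],[0,-6,0,0,0,0,0],[0,-6,0,0,0,0,0],[0,-6,0,0,0,0,0],[0,-6,0,0,0,0,0],[0,-4,0,0,0,0,0]]]'

```text
time_s: 5.25
tcp_pos: [0.4449, 0.054, 0.0893]
ee_rot: [[-1.0, 0.0, -0.001], [0.0, 1.0, -0.0], [0.001, -0.0, -1.0]]
wrist_force: [-2.4, 0.2, -0.7]
gripper_width: 0.002
```

Contact is made, with about 2.4 N of sliding friction. I'll carry on to the stop in small steps.

Request:
apply_moves --steps '[[[0,-4,0,0,0,0,0],[0,-4,0,0,0,0,0],[0,-3,0,0,0,0,0],[0,-2,0,0,0,0,0],[0,0,0,0,0,0,0]]]'

```text
time_s: 5.88
tcp_pos: [0.4583, 0.0542, 0.0896]
ee_rot: [[-1.0, 0.0, 0.001], [0.0, 1.0, 0.0], [-0.001, 0.0, -1.0]]
wrist_force: [-1.9, 0.8, -1.3]
gripper_width: 0.005
```

Request:
apply_moves --steps '[[[0,-3,0,0,0,0,0],[0,-3,0,0,0,0,0],[0,0,0,0,0,0,0]]]'

```text
time_s: 6.25
tcp_pos: [0.46, 0.0533, 0.0889]
ee_rot: [[-1.0, 0.001, -0.009], [0.001, 1.0, -0.002], [0.009, -0.002, -1.0]]
wrist_force: [-10.4, 2.8, 5.5]
gripper_width: 0.008
```

The end stop was at x=0.460, as predicted (force 10 N). I'll back off and rise.

Request:
apply_moves --steps '[[[0,20,0,0,0,0,0],[0,25,0,0,0,0,0],[0,25,0,0,0,0,0],[0,0,0,-40,0,0,0],[0,0,0,-50,0,0,0],[0,0,0,-60,0,0,0],[0,0,0,0,0,0,0]]]'

```text
time_s: 7.12
tcp_pos: [0.3974, 0.0557, 0.245]
ee_rot: [[-1.0, -0.001, 0.013], [-0.001, 1.0, 0.006], [-0.013, 0.006, -1.0]]
wrist_force: [0.1, 0.4, -0.5]
gripper_width: 0.005
```

Run:
```python
from h import *
from fit import p,W,proj
s=sense();print(s['tcp_pos'],s['wrist_force'],s['time_s'])
a=capture('scene');b=capture('side')
def ray(c,u,z):
    f=240/np.tan(np.radians(c['vfov']/2));d=c['T'][:3,:3]@np.array([(u[0]-c['cx'])/f,(u[1]-c['cy'])/f,1]);o=c['T'][:3,3];return o+d*(z-o[2])/d[2]
for u in((300,250),(222,278)):print(u,ray(a,u,0),ray(a,u,.02))
for c,n,z in((a,'bolt',.08),(b,'bolt',.08)):
  m=masks_of(c,n); print([(q['confidence'],q['box']) for q in m][:2])
print(proj(a,W(p,[(-53,73,107),(-53,37,57)])),proj(b,W(p,[(-53,73,107),(-53,37,57)])))
A=cv2.resize(a['color'][180:320,270:420],None,fx=2.66,fy=2.66,interpolation=cv2.INTER_CUBIC)
B=cv2.resize(b['color'][190:330,290:440],None,fx=2.66,fy=2.66,interpolation=cv2.INTER_CUBIC)
cv2.imwrite('pics/d.png',np.hstack([A,B])[:,:,::-1])
```

```text
[0.39740944 0.05566647 0.24496196] [ 0.13594318  0.379833   -0.51371624] 7.125
(300, 250) [0.62729715 0.09780107 0.        ] [0.61240074 0.10958299 0.02      ]
(222, 278) [0.6657783 0.2802355 0.       ] [0.65012543 0.28843111 0.02      ]
[(0.65, [312.0, 222.4, 54.6, 47.5]), (0.3, [300.9, 309.4, 16.5, 23.1])]
[(0.75, [303.4, 232.4, 70.3, 33.6]), (0.53, [299.8, 240.4, 19.2, 46.7])]
[[355.82878792 254.29814149]
 [367.09493011 262.85588633]] [[368.36163941 242.10754895]
 [373.9002012  258.27676589]]
```

View pics/d.png

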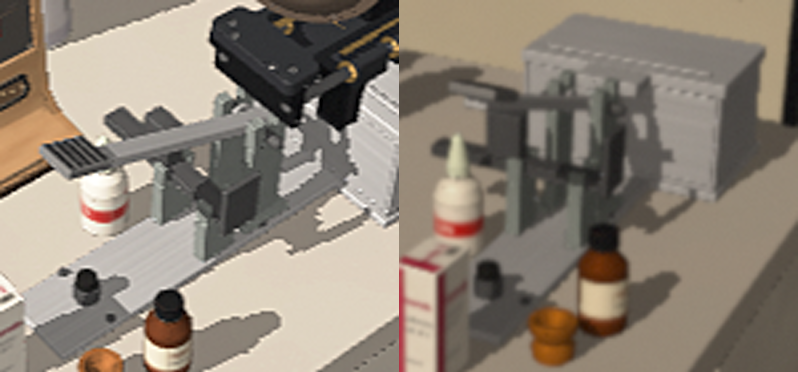

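The bolt block now stands clear behind the lever, and the plate is where it was predicted. The bottles are untouched. Next I go over the pad.

Request:
apply_moves --steps '[[[0,-20,30,0,0,0,0],[0,-40,40,0,0,0,0],[0,-40,40,0,0,0,0],[0,-24,12,0,0,0,0],[0,0,0,0,0,0,0],[0,0,0,0,0,0,0]]]'

```text
time_s: 8.07
tcp_pos: [0.517, 0.1755, 0.2381]
ee_rot: [[-1.0, 0.001, -0.003], [0.001, 1.0, -0.002], [0.003, -0.002, -1.0]]
wrist_force: [0.0, -0.2, -0.4]
gripper_width: 0.004
```

Run:
```python
from h import *
s=sense();print(s['tcp_pos'],s['wrist_force'],s['ee_rot'].round(3).tolist() if hasattr(s['ee_rot'],'round') else s['ee_rot'])
a=capture('scene');b=capture('side')
A=cv2.resize(a['color'][170:310,250:400],None,fx=2.66,fy=2.66,interpolation=cv2.INTER_CUBIC)
B=cv2.resize(b['color'][150:290,270:420],None,fx=2.66,fy=2.66,interpolation=cv2.INTER_CUBIC)
cv2.imwrite('pics/e.png',np.hstack([A,B])[:,:,::-1])
```

```text
[0.51698443 0.17546174 0.23812462] [ 0.01885972 -0.21972668 -0.3630054 ] [[-1.0, 0.001, -0.003], [0.001, 1.0, -0.002], [0.003, -0.002, -1.0]]
```

View pics/e.png

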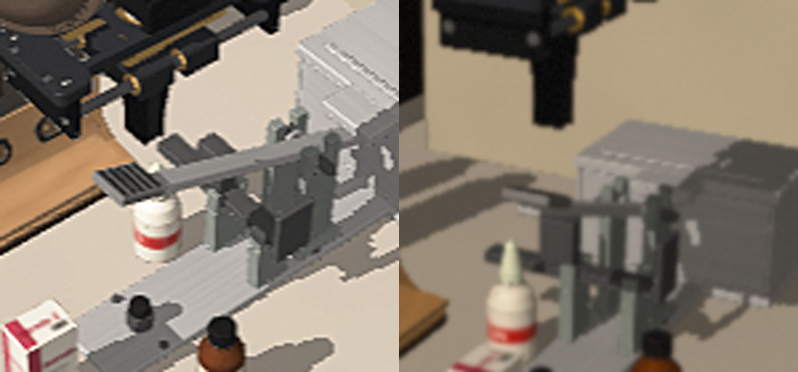

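Run:
```python
from fit import *
for P in([.517,.1755,.221],[.517,.1755,.175],W(p,[(0,175,175)])[0],W(p,[(0,196,183)])[0],W(p,[(0,154,167)])[0]): print(proj(a,[P]),proj(b,[P]))
print(W(p,[(0,175,175)]))
```

```text
[[304.12331494 220.4139759 ]] [[326.07912157 196.89868354]]
[[303.97548903 237.95073491]] [[325.64133622 220.90353491]]
[[299.41529682 238.25400227]] [[321.51171666 221.71540458]]
[[290.62066831 240.22896121]] [[316.23024815 221.28415586]]
[[307.98424727 236.32972256]] [[326.58317915 222.12950563]]
[[0.52170672 0.18278563 0.175     ]]
```

Tip and pad both agree with the model. I'll shift 5 mm in x and 4 mm in y, then go down to contact and check the force.

Request:
apply_moves --steps '[[[0,-5,4,10,0,0,0],[0,0,0,20,0,0,0],[0,0,0,10,0,0,0],[0,0,2,8,0,0,0],[0,0,3,8,0,0,0],[0,0,3,8,0,0,0],[0,0,0,0,0,0,0]]]'

```text
time_s: 9.05
tcp_pos: [0.5231, 0.1884, 0.1753]
ee_rot: [[-1.0, -0.0, 0.0], [-0.0, 1.0, -0.0], [-0.0, -0.0, -1.0]]
wrist_force: [0.4, -1.0, 2.9]
gripper_width: -0.001
```

Request:
apply_moves --steps '[[[0,0,3,10,0,0,0],[0,0,2,12,0,0,0],[0,0,2,12,0,0,0],[0,0,1,12,0,0,0],[0,0,0,12,0,0,0],[0,0,0,12,0,0,0],[0,0,0,10,0,0,0],[0,0,-1,10,0,0,0],[0,0,0,0,0,0,0]]]'

```text
time_s: 10.18
tcp_pos: [0.5221, 0.1942, 0.0842]
ee_rot: [[-1.0, 0.001, -0.003], [0.001, 1.0, -0.002], [0.003, -0.002, -1.0]]
wrist_force: [0.4, -0.5, 1.4]
gripper_width: 0.008
```

Request:
apply_moves --steps '[[[0,0,-1,8,0,0,0],[0,0,-1,6,0,0,0],[0,0,0,3,0,0,0],[0,0,0,0,0,0,0]]]'

```text
time_s: 10.68
tcp_pos: [0.5227, 0.1931, 0.0682]
ee_rot: [[-1.0, 0.0, -0.001], [0.0, 1.0, -0.0], [0.001, -0.0, -1.0]]
wrist_force: [-1.0, -0.4, 0.8]
gripper_width: 0.007
```

Request:
apply_moves --steps '[[[0,0,0,3,0,0,0],[0,0,0,2,0,0,0],[0,0,0,0,0,0,0]]]'

```text
time_s: 11.05
tcp_pos: [0.5231, 0.1932, 0.0643]
ee_rot: [[-1.0, -0.0, 0.0], [-0.0, 1.0, -0.0], [-0.0, -0.0, -1.0]]
wrist_force: [-1.3, -0.6, 6.2]
gripper_width: 0.006
```

Run:
```python
from h import *
s=sense();print(s['tcp_pos'],s['wrist_force'])
a=capture('scene');b=capture('side')
A=cv2.resize(a['color'][160:320,270:460],None,fx=2.1,fy=2.1,interpolation=cv2.INTER_CUBIC)
B=cv2.resize(b['color'][170:330,270:460],None,fx=2.1,fy=2.1,interpolation=cv2.INTER_CUBIC)
cv2.imwrite('pics/f.png',np.hstack([A,B])[:,:,::-1])
```

```text
[0.52312555 0.19320018 0.06428927] [-1.34090218 -0.60745294  6.19872897]
```

View pics/f.png

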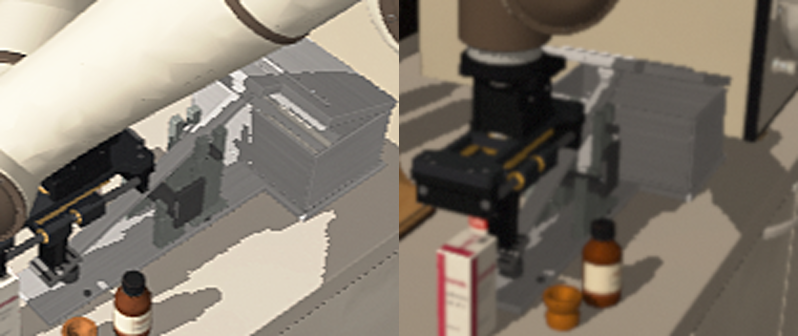

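The flap is up and the pad is at the rest, with the force rising. I'll press a little more to seat it firmly, then see whether it holds.

Request:
apply_moves --steps '[[[0,0,0,2,0,0,0],[0,0,0,2,0,0,0],[0,0,0,0,0,0,0],[0,0,0,0,0,0,0]]]'

```text
time_s: 11.65
tcp_pos: [0.5234, 0.1932, 0.0634]
ee_rot: [[-1.0, -0.001, 0.002], [-0.001, 1.0, -0.0], [-0.002, -0.0, -1.0]]
wrist_force: [-7.6, -2.1, 23.6]
gripper_width: 0.008
```

Request:
apply_moves --steps '[[[0,0,0,-1.5,0,0,0],[0,0,0,0,0,0,0],[0,0,0,0,0,0,0],[0,0,0,0,0,0,0],[0,0,0,0,0,0,0],[0,0,0,0,0,0,0]]]'

```text
time_s: 12.4
tcp_pos: [0.5233, 0.1931, 0.0637]
ee_rot: [[-1.0, -0.001, 0.001], [-0.001, 1.0, -0.0], [-0.001, -0.0, -1.0]]
wrist_force: [-4.4, -1.9, 16.4]
gripper_width: 0.007
```

Run:
```python
from h import *
from fit import p,W
a=capture('scene');b=capture('side')
f=lambda c:240/np.tan(np.radians(c['vfov']/2))
for n,h in dict(bottle_red=98,bottle_amber=78,dappen_dish=30,carton_bond=88).items():
  for c in(a,b):
    m=masks_of(c,n)
    if not m: print(n,'none');continue
    x,y,w,hh=m[0]['box'];d=c['T'][:3,:3]@np.array([(x+w/2-c['cx'])/f(c),(y+hh/2-c['cy'])/f(c),1]);o=c['T'][:3,3]
    print(n,round(m[0]['confidence'],2),(o+d*(h/2e3-o[2])/d[2]).round(3))
s=sense();print(s['tcp_pos'],s['wrist_force'],s['time_s'])
if s['wrist_force'][2]>8: r.finish_job();print('done')
```

```text
bottle_red none
bottle_red 0.47 [0.556 0.172 0.049]
bottle_amber none
bottle_amber 0.82 [0.434 0.17  0.039]
dappen_dish 0.78 [0.451 0.216 0.015]
dappen_dish 0.85 [0.45  0.214 0.015]
carton_bond 0.96 [0.509 0.27  0.044]
carton_bond 0.97 [0.512 0.269 0.044]
[0.52332502 0.19320023 0.06370525] [-3.91644386 -1.09979267 16.38183037] 12.9
the job is handed in; nothing more can be done
done
```

The lock bolt is pushed fully in, the lever is pressed down to its rubber rest, and the flap was open in the last picture. I handed the job in at 12.9 s with the arm still pressing.

- **Bolt:** the plate stopped hard where predicted, with the tool centre at x = 0.460 and about 10 N. The picture afterwards showed the bolt's block clear of the lever.
- **Lever and flap:** the last 4 mm of commanded travel lowered the fingertips only about 1 mm while the force rose to 24 N, so the lever was on its stop. I eased off to a steady 16 N. The flap's angle was judged by eye, not measured, and that picture was taken before the final press.
- **Other things:**
  - The amber bottle, dappen dish and carton measured within about 6 mm of where they started. The scene camera did not find the amber bottle at the end, so its figure comes from the side camera only.
  - The red bottle check disagreed. The scene camera did not find it, and the side camera put it about 60 mm off at low confidence (0.47). It was mostly hidden behind the gripper and carton, so I think that reading is wrong. No force pointed to contact with it, but I could not confirm its position.
  - I did not re-measure the cotton jar or the plaster cast; the arm stayed well away from both.

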